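Gauge the pen sleeve, then bring the matching cup of the caddy to the front and hold it

TASK

Try the brass sleeve that stands on the gauge plate on the plate's upright pin: if it slides all the way down, leave it there and turn the pen caddy until its tall round cup is at the base's pointer; if it stops on top of the pin, stand it back upright on the plate's free half, released, and turn the caddy until its tall square cup is at the pointer. Finish while still gripping the caddy, holding it still with that cup in line with the pointer: do not let go. Leave the other sleeve on its coaster and everything else on the desk where it is.

Things in the scene. Friction and masses are not known exactly. Their poses are not given: they have to be found in the camera images.
- gauge: Fixed dark steel gauge plate, 80 (its x) by 170 (its y) by 4 mm; origin at the centre of its underside on the desk, z up. The upright pin stands at y = -45 mm; the sleeve to be tried waits on the other half, about y = +45 mm.
- pin_tip (a point): Centre of the flat top of the steel gauge pin: 14 mm diameter, 35 mm tall above the plate's top, its top edge chamfered to 11.6 mm; the point is 39 mm above the desk. Axes as the plate's.
- sleeve_a_mid (a point): Centre (half-way up) of one of two brass pen sleeves: upright tubes, both 28 mm outer diameter, 45 mm tall, about 130 g; axis along z. One has a 17 mm bore and goes down over the pin to the plate, the other a 10 mm bore and stops on the pin's top. Which of the two stands on the gauge plate (the one to try) changes; the other stands on the round coaster and is left alone.
- sleeve_b_mid (a point): Centre (half-way up) of the other brass sleeve; the same outer shape and size (see sleeve_a_mid).
- coaster: Fixed round black rubber coaster, 90 mm diameter, 4 mm thick, origin at the centre of its underside; the spare sleeve stands on it.
- caddy_base: Fixed black base of the pen caddy, disc 140 mm diameter, origin at the centre of its underside, on the turning axis. A round-ended pointer tongue sticks out along its -x axis (roughly towards the robot), its end 125 mm from the axis, 10 mm high: this is the caddy's front.
- caddy (a joint): Angle of the white turntable on its base, rad, positive counter-clockwise seen from above; light friction, it stays where it is left. At +0.785 (45 degrees) the tall round cup is at the pointer, at -0.785 the tall square cup is. Free from -2.6 to 2.6.
- caddy_grip (a point): Centre of the upright flat fin on top of the caddy's central column, on the turning axis, 142 mm above the desk; turns with the caddy. The fin is 50 mm long (its x), 12 mm thick (its y) and 40 mm high (from 122 to 162 mm above the desk), gripped across its thickness from above and turned. The turntable is 176 mm in diameter; cups reach 90 mm and the pen barrels in them 99 mm above the desk.
- round_cup (a point): Centre of the mouth of the caddy's tall round cup: 52 mm diameter, 70 mm tall, holds three thick steel pen barrels; its axis is 52 mm from the turning axis. (A low round cup and a low square cup, 30 mm tall, are on the other side.)
- square_cup (a point): Centre of the mouth of the caddy's tall square cup: 46 mm square, 70 mm tall, holds four thin steel pen barrels; its axis is 52 mm from the turning axis.
- trays: Fixed stack of three clear acrylic trays, 240 by 170 mm, 180 mm high, at the left; bystander.
- fidget: Yellow fidget cube, 33 mm, lying in the top tray; bystander.
- keycap0: Loose black keycap, 18 mm square, 10 mm high, on the desk; bystander.
- keycap1: Another such keycap on the desk; bystander.
- pen_cup: Stainless steel pen cup, 72 mm diameter, 100 mm tall, with pens up to 155 mm, at the right; bystander.
- cat: White ceramic cat figurine, 58 mm wide, 97 mm tall, in the right corner; bystander.
Mind the look-alikes: they are no part of the job. Leave any brown or orange look-alike of the caddy_base alone. Several things have the shape of the coaster; the one meant has the colours described above.

How it is judged:
On the way:
1. the sleeve from the gauge plate has been tried on the pin: it is fully down on it, or rests centred on its top (((horizontal distance between sleeve_a_mid and pin_tip below 0.004 m and z of sleeve_a_mid in the frame of gauge below 0.03 m and angle between sleeve_a_mid's own z axis and vertical below 0.1 rad and distance of sleeve_b_mid from where it was at the start of the episode below 0.015 m and horizontal distance between sleeve_b_mid and coaster below 0.04 m) or (horizontal distance between sleeve_b_mid and pin_tip below 0.006 m and z of sleeve_b_mid in the frame of pin_tip between 0.0175 and 0.0275 m and contact force between sleeve_b and gauge above 0.3 N and distance of sleeve_a_mid from where it was at the start of the episode below 0.015 m and horizontal distance between sleeve_a_mid and coaster below 0.04 m))), for 0.1 s.
At the end, for the whole second after the job is handed in: Sleeve fits: fully down on the pin (within 3.5 mm), round cup within 0.12 rad of the pointer. If not: sleeve upright, released on the plate's half away from the pin, square cup within 0.12 rad. Caddy still, fingers hold it with over 1 N; spare sleeve on its coaster (((horizontal distance between sleeve_a_mid and pin_tip below 0.004 m and z of sleeve_a_mid in the frame of gauge below 0.03 m and angle between sleeve_a_mid's own z axis and vertical below 0.1 rad and contact force between each of the arm, the fingers and sleeve_a below 0.05 N and linear speed of sleeve_a below 0.02 m/s and distance of sleeve_b_mid from where it was at the start of the episode below 0.015 m and horizontal distance between sleeve_b_mid and coaster below 0.04 m and value of joint caddy between 0.665 and 0.905 rad and velocity of joint caddy between -0.05 and 0.05 rad/s and contact force between the fingers and caddy above 1 N) or (x of sleeve_b_mid in the frame of gauge between -0.036 and 0.036 m and y of sleeve_b_mid in the frame of gauge between 0 and 0.085 m and z of sleeve_b_mid in the frame of gauge between 0.023 and 0.03 m and angle between sleeve_b_mid's own z axis and vertical below 0.1 rad and contact force between each of the arm, the fingers and sleeve_b below 0.05 N and linear speed of sleeve_b below 0.02 m/s and distance of sleeve_a_mid from where it was at the start of the episode below 0.015 m and horizontal distance between sleeve_a_mid and coaster below 0.04 m and value of joint caddy between -0.905 and -0.665 rad and velocity of joint caddy between -0.05 and 0.05 rad/s and contact force between the fingers and caddy above 1 N))); the arm keeps its last pose, push and grip.
It fails at once if another thing on the desk was moved by more than 25 mm (distance of any of fidget, keycap0, keycap1, pen_cup, cat from where it was at the start of the episode above 0.025 m).
It also fails if it takes over 54 s, if anything falls off the work surface, if the arm or the gripper's body presses on something with over 40 N, if the wrist force passes 120 N, or if a joint passes its speed limit or range.

ROBOT

A 7-joint arm with a two-finger parallel gripper is mounted at the origin on the work surface. World frame = base frame: x ahead of the robot, y to its left, z up, the work surface at z = 0. Lengths are in m, angles in rad, forces in N, time in s.
With the tool pointing down it reaches from about 0.425 to 0.875 m from the base axis. Payload 4.7 kg.
Tool frame: the origin (TCP) lies on the centre line of the jaws, within the pads' length; the fingertips stand 22 mm ahead of it and the grasp point (between the pads) lies 3 mm ahead of it (ctrl.tcp_to_tips is the z of the fingertips in the tool frame, in m); z points along the fingers, y is the direction in which the jaws open and shut (so a half turn about z gives the same grasp; the last joint's range is limited). The gripper opens to 87 mm and grips with 3 to 60 N. Pads are 19 mm wide; open, the fingers measure 117 mm over their backs; the gripper's body (75 mm by 190 mm) begins 51 mm behind the grasp point.
Start: joints at [1.247, 0.321, -0.07, 1.45, 0.023, 1.371, -0.057], TCP at [0.215, -0.613, 0.245] pointing down, gripper open.
Joint ranges: [-2.86, 2.86], [-0.3, 2.09], [-1.38, 1.24], [0.06, 2.45], [-1.56, 4.7], [0.09, 2.05], [-2.69, 2.69]. Speed limits (rad/s): [2.57, 2.57, 3.14, 3.14, 3.14, 3.14, 3.14].

INTERFACE

Orientations are given as a rotation vector (axis times angle).
In Python, from bench import ctrl, cams gives the robot as it stands.
- The arm moves only by the tool move_arm, never from a script. Its argument "deltas" is a list of rows, each an object with "linear": the shift along the tool's x, y, z as a fraction of full scale, a list of three; "turn": the turn, a rotation vector about the tool's x, y, z as a fraction of full scale, a list of three; "claw": the closure, from 0 (fully open) to 1 (shut). In form: [{"linear": [tx, ty, tz], "turn": [wx, wy, wz], "claw": claw}, ...]. A call has 1 to 20 rows; each row shifts and turns the commanded pose from where the row before left it, along the tool's axes as they then stand; what a row does not reach is not made up. Full scale, the value 1, is 0.03 m for a shift and 4 degrees for a turn. A row lasts 1/12 s, in which the tool goes at most 41.7 mm and 7.16 degrees, less where a joint would pass 70% of its speed; a pose out of reach is approached as far as the arm can. A call with a number of a shift or a turn outside -1 to 1 is refused whole. A call with a gripper value outside its range is refused whole. The fingers move at their own pace and stop on an object; "grip_force" is the grip in N (left out, the last holds). Time passes only in rows, so rows that do not move let the fingers close. It gives the time, the measured TCP pose, the force and the opening at its end, in the units of the state.
- ctrl.get_state(): the state, without advancing time (a new reading comes with each control period).
- cams.get_image(name): name is "side" or "top" or "wrist"; returns a dict with "image" (384x512x3 uint8, red, green, blue), "K" (3x3 intrinsics, pixels), "world_from_camera" (4x4, takes a point from camera to world coordinates); the wrist camera has in their place "tool_from_camera" (4x4, takes a point from camera to tool coordinates, whose origin is the TCP and whose axes are the flange's). Camera axes: x right, y down, z forward; pixel columns grow to the right and rows downward; lengths in m; the calibration is good to about 2 mm. The wrist camera is an equidistant fisheye: a pixel r from the principal point sees the ray r / f radians off the axis. A picture is of the moment at which its call begins: read the wrist's pose just before it. There is no depth.
- ctrl.close_job(): hands the job in, once; it reports no verdict.
The state is a dict: "time": time; "joint_positions": joint angles; "qd": joint speeds; "joint_torque": joint torques, N m; "position": TCP position; "tool_rot": TCP orientation; "ft_force": force on the tool from outside, world axes, zero at the start; "torque": the same for the moment, N m; "grip_width": opening from 0.0 (shut) to 1.0 (fully open).
Only numpy, scipy, OpenCV 4.12 (cv2) and the standard library are available. Lean on these libraries where they do the work, as an engineer would, in place of code of your own. Each camera call takes 0.05 s, during which the arm holds its last target. There are 200 camera calls.

## Working session

There is one attempt and no reset: what is moved stays moved. The work goes in short steps, Python scripts to look and compute and a tool call to move; the robot and the scene stay as the last step left them, time stands still between calls to the robot, and variables do not carry over. Pictures are saved under pics/ and viewed, about 8 in all and at most 12, crops included, and the job is handed in when it is done.

Besides the shell and the picture viewer there is one more tool, called after "Call:" as name(argument=value, ...) on one line, values as JSON. move_arm: Moves the arm, as the interface text tells. Shift numbers are shares of 0.03 m and turn numbers shares of 4 degrees, none past 1 either way. Its arguments: {"type":"object","properties":{"deltas":{"type":"array"},"grip_force":{"type":"number"}},"required":["deltas"]}

```bash
mkdir -p pics
python3 - <<'E'
from bench import ctrl,cams
import cv2,numpy as np,pickle
s=ctrl.get_state();print(s)
d={}
for n in("side","top"):
    r=cams.get_image(n);d[n]=r
    print(n,r["K"].tolist(),np.round(r["world_from_camera"],4).tolist())
w=cams.get_image("wrist");d["wrist"]=w;print(w["K"].tolist(),np.round(w["tool_from_camera"],4).tolist())
pickle.dump(d,open("d0.pkl","wb"))
for n in("side","top"):cv2.imwrite(f"pics/{n}0.png",cv2.resize(d[n]["image"][:,:,::-1],(800,600),interpolation=cv2.INTER_CUBIC))
E
```

```text
{'time': 0.0, 'joint_positions': array([ 1.24709958,  0.32185946, -0.07005625,  1.45166527,  0.02261157,
        1.37078473, -0.05691451]), 'qd': array([-0.00148353, -0.00038112, -0.00089285,  0.00118622, -0.00156955,
       -0.00090668,  0.00055148]), 'joint_torque': array([-1.91778163e-04, -4.91289461e+01, -4.03922852e-01, -3.12528849e+01,
       -6.40218286e-02,  4.39026486e-02,  1.86454999e-04]), 'position': array([ 0.21518376, -0.61281428,  0.24344246]), 'tool_rot': array([-3.09503884e+00, -5.27761011e-01,  6.89718181e-04]), 'ft_force': array([0.15639657, 0.76039483, 0.16872407]), 'torque': array([-0.02837437, -0.05134286,  0.02807886]), 'grip_width': 1.0016490381829442}
side [[380.14823997645635, 0.0, 252.3371744065546], [0.0, 380.14823997645635, 183.36806490848005], [0.0, 0.0, 1.0]] [[0.9976, -0.0495, 0.0482, 0.4621], [-0.0691, -0.6927, 0.7179, -0.9528], [-0.0021, -0.7195, -0.6945, 1.0717], [0.0, 0.0, 0.0, 1.0]]
top [[445.5704592226905, 0.0, 256.04486431591727], [0.0, 445.5704592226905, 183.10970356386005], [0.0, 0.0, 1.0]] [[-0.006, -0.9943, 0.1064, 0.3293], [-0.9998, 0.0038, -0.0204, 0.0302], [0.0199, -0.1065, -0.9941, 1.6459], [0.0, 0.0, 0.0, 1.0]]
[[297.3186396354542, 0.0, 257.54838919756315], [0.0, 297.3186396354542, 190.01942607800547], [0.0, 0.0, 1.0]] [[0.0016, -0.9636, -0.2675, 0.0722], [1.0, 0.002, -0.0013, -0.0012], [0.0018, -0.2675, 0.9636, -0.1403], [0.0, 0.0, 0.0, 1.0]]
```

View pics/top0.png

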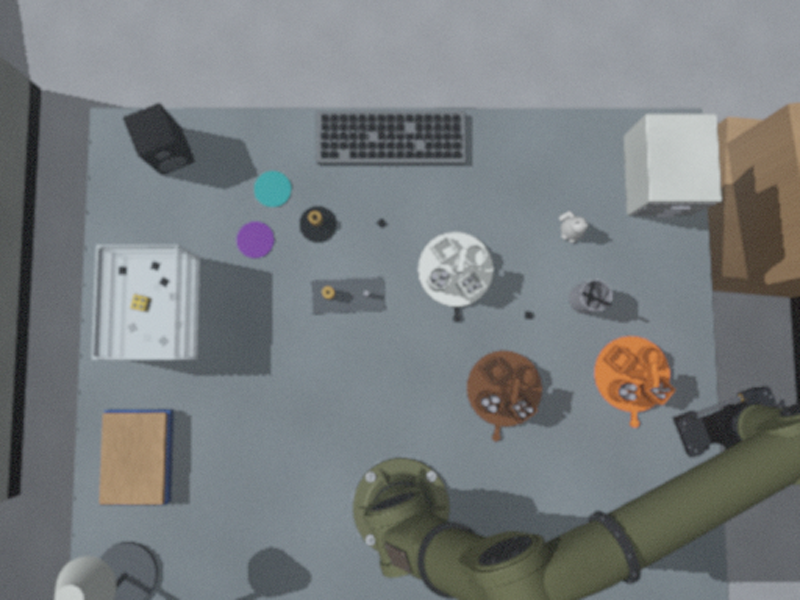

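View pics/side0.png

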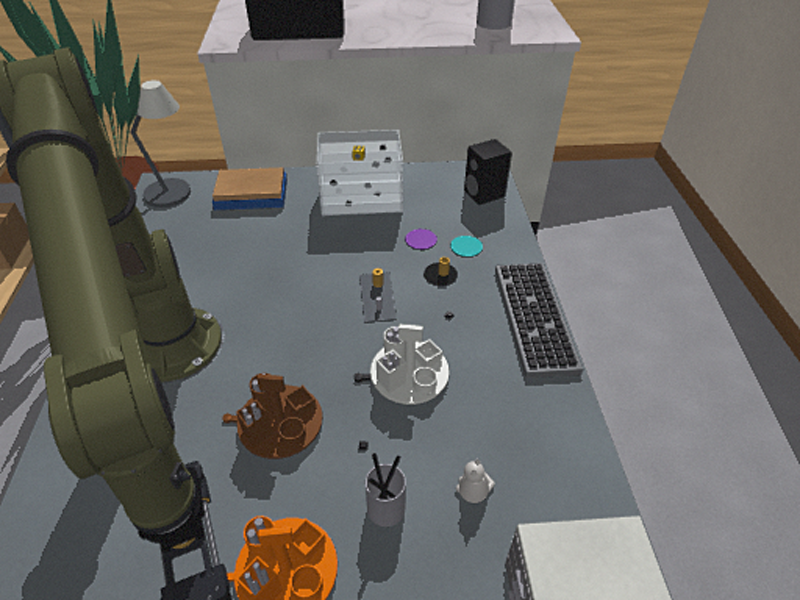

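The top view shows the sleeve to try at about (327,292), the pin at (375,295), the spare sleeve on the black coaster at (317,222) and the white caddy at (456,270) with its pointer at (458,315). The side view shows the same sleeve at (377,278), the pin at (378,302) and the white fin at about (410,345). The brown and orange caddies are look-alikes.

```bash
cat > h.py <<'E'
import numpy as np,cv2
from scipy.spatial.transform import Rotation as R
def ray(r,px,T=None):
    K=r["K"];x=(px[0]-K[0,2])/K[0,0];y=(px[1]-K[1,2])/K[1,1]
    if "tool_from_camera" in r:
        t=np.hypot(x,y);d=np.array([x,y,0])*np.sinc(t/np.pi)+np.array([0,0,np.cos(t)])
        M=T@r["tool_from_camera"]
    else: d=np.array([x,y,1.]);M=r["world_from_camera"]
    return M[:3,3],M[:3,:3]@(d/np.linalg.norm(d))
def onz(o,z): c,d=o;return c+d*(z-c[2])/d[2]
def cross(a,b):
    A=np.array([a[1],-b[1]]).T;s=np.linalg.lstsq(A,b[0]-a[0],rcond=None)[0]
    p=a[0]+s[0]*a[1];q=b[0]+s[1]*b[1];return (p+q)/2,np.linalg.norm(p-q)
def tool(s):
    T=np.eye(4);T[:3,:3]=R.from_rotvec(s["tool_rot"]).as_matrix();T[:3,3]=s["position"];return T
def blobs(m,lo=5):
    n,l,st,c=cv2.connectedComponentsWithStats(m.astype(np.uint8));return [(st[i].tolist(),c[i].round(1).tolist()) for i in range(1,n) if st[i][4]>=lo]
E
python3 - <<'E'
import pickle;from h import *
d=pickle.load(open("d0.pkl","rb"))
for n in("top","side"):
    im=d[n]["image"];hsv=cv2.cvtColor(im,cv2.COLOR_RGB2HSV)
    m=(hsv[...,0]>12)&(hsv[...,0]<30)&(hsv[...,1]>110)&(hsv[...,2]>60)
    print(n,"brass",[b for b in blobs(m,12) if b[0][4]<400])
    m=(hsv[...,2]<45);print("black",[b for b in blobs(m,20) if b[0][4]<1500])
    m=(hsv[...,1]<35)&(hsv[...,2]>150);print("white",[b for b in blobs(m,60) if b[0][4]<5000])
im=d["top"]["image"];hsv=cv2.cvtColor(im,cv2.COLOR_RGB2HSV)
print(hsv[184:196,196:250:3].tolist()[0:1],hsv[170,230],hsv[195,215])
t=cv2.resize(im[130:215,185:330,::-1],None,fx=5.4,fy=5.4,interpolation=cv2.INTER_CUBIC)
cv2.imwrite("pics/crop.png",t)
E
```

```text
top brass [([208, 185, 5, 6, 16], [210.0, 187.6]), ([415, 225, 13, 23, 112], [419.4, 235.9]), ([394, 227, 8, 7, 33], [397.5, 230.0])]
black [([6, 55, 19, 263, 1482], [15.0, 191.5]), ([506, 190, 6, 69, 220], [509.6, 216.3]), ([450, 258, 28, 29, 343], [462.4, 272.5]), ([312, 347, 11, 11, 39], [317.9, 352.7])]
white [([357, 135, 19, 18, 202], [364.9, 143.1]), ([266, 147, 50, 50, 1625], [289.8, 170.5]), ([57, 155, 69, 76, 4515], [92.1, 193.6]), ([35, 356, 20, 28, 340], [44.0, 371.9]), ([467, 373, 45, 11, 482], [489.2, 378.1])]
side brass [([20, 0, 18, 28, 136], [28.9, 9.8]), ([0, 2, 23, 36, 193], [7.8, 24.6]), ([72, 69, 3, 18, 20], [73.2, 77.2]), ([67, 70, 6, 24, 47], [69.1, 81.6]), ([79, 80, 2, 10, 16], [79.4, 84.7]), ([81, 86, 11, 15, 62], [84.7, 93.9]), ([0, 90, 5, 5, 16], [1.4, 92.1]), ([226, 93, 7, 10, 52], [229.2, 97.2]), ([0, 107, 9, 10, 45], [3.4, 112.8]), ([0, 130, 10, 21, 64], [2.7, 137.1]), ([6, 133, 11, 19, 43], [11.6, 141.7]), ([0, 152, 5, 7, 13], [2.2, 155.1]), ([0, 161, 8, 11, 34], [3.8, 166.3]), ([281, 165, 7, 12, 73], [283.8, 170.3]), ([239, 172, 6, 12, 69], [241.5, 177.
[... 1375 characters left out ...]
[344, 138, 63, 138, 2350], [373.8, 182.1]), ([318, 170, 14, 42, 70], [324.6, 189.0]), ([403, 204, 21, 17, 85], [414.1, 211.7]), ([246, 207, 25, 13, 63], [258.1, 210.1]), ([266, 217, 17, 14, 68], [273.0, 223.2]), ([237, 222, 20, 24, 130], [243.1, 232.1]), ([264, 227, 23, 26, 168], [279.7, 240.1]), ([398, 226, 16, 11, 72], [406.7, 230.2]), ([331, 330, 99, 54, 4294], [378.5, 358.3])]
[[[99, 30, 145], [103, 35, 133], [104, 29, 114], [99, 16, 109], [20, 100, 171], [21, 103, 163], [113, 29, 105], [104, 30, 112], [104, 33, 116], [101, 36, 113], [105, 32, 112], [105, 35, 116], [105, 23, 112], [104, 29, 113], [105, 31, 115], [108, 27, 112], [101, 31, 114], [101, 29, 141]]] [101  28 144] [104  30 112]
```

View pics/crop.png

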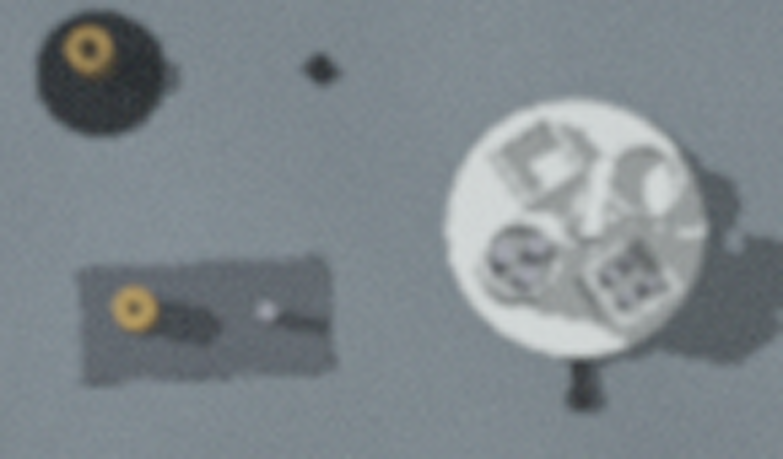

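The crop shows the sleeve at (133,308) and the pin at (266,311). The spare sleeve's top is at (90,49). The caddy disc centre is at (576,228), with the fin running roughly upright near (597,195), about along world x.

Run:
```python
import pickle;from h import *
d=pickle.load(open("d0.pkl","rb"));t,s=d["top"],d["side"]
c=lambda u,v:(u/5.4+185-.4,v/5.4+130-.4)
# sleeve: top ring in top view; side brass blob centre (241.5,177.4), its top rim ~ y 173.5
p,e=cross(ray(t,c(133,308)),ray(s,(241.5,173.8)));print("sleeve top",p.round(4),e)
p2,e=cross(ray(t,c(266,311)),ray(s,(242,190.5)));print("pin",p2.round(4),e,"z39:",onz(ray(t,c(266,311)),.039).round(4))
print("sleeve@49",onz(ray(t,c(133,308)),.049).round(4))
print("spare@49",onz(ray(t,c(90,49)),.049).round(4),"coaster",onz(ray(t,c(101,73)),.004).round(4))
print("plate corners",[onz(ray(t,c(*q)),.004)[:2].round(3).tolist() for q in((78,270),(327,257),(337,370),(85,385))])
print("caddy disc@20",onz(ray(t,c(576,228)),.02).round(4),"fin@162",[onz(ray(t,c(*q)),.162).round(3) for q in((600,160),(592,230))],"pointer",onz(ray(t,c(585,410)),.01).round(3))
im=s["image"]
import cv2
hsv=cv2.cvtColor(im,cv2.COLOR_RGB2HSV)
print(hsv[180:205,236:248,2].tolist())
```

```text
sleeve top [0.4913 0.1664 0.0447] 0.00555910464737415
pin [0.4892 0.0778 0.039 ] 0.004863174057187242 z39: [0.4867 0.0777 0.039 ]
sleeve@49 [0.4881 0.1658 0.049 ]
spare@49 [0.6634 0.1956 0.049 ] coaster [0.656  0.1926 0.004 ]
plate corners [[0.519, 0.207], [0.527, 0.037], [0.449, 0.03], [0.44, 0.202]]
caddy disc@20 [ 0.5447 -0.1333  0.02  ] fin@162 [array([ 0.569, -0.135,  0.162]), array([ 0.525, -0.129,  0.162])] pointer [ 0.421 -0.139  0.01 ]
[[107, 104, 86, 97, 100, 102, 100, 95, 88, 90, 114, 110], [105, 109, 92, 98, 101, 97, 100, 96, 87, 94, 114, 108], [108, 112, 107, 95, 103, 104, 107, 96, 88, 99, 115, 109], [106, 108, 42, 59, 91, 112, 102, 102, 60, 122, 110, 109], [106, 111, 48, 55, 55, 60, 60, 47, 67, 120, 114, 111], [109, 106, 45, 52, 55, 53, 54, 54, 60, 116, 111, 107], [103, 48, 53, 52, 55, 58, 56, 51, 68, 116, 110, 108], [104, 50, 56, 49, 60, 50, 52, 63, 116, 113, 112, 109], [106, 46, 50, 52, 59, 50, 48, 53, 111, 110, 110, 106], [105, 46, 52, 57, 49, 63, 67, 75, 109, 109, 109, 111], [101, 59, 49, 46, 68, 146, 168, 157, 100, 105, 109, 111], [108, 111, 54, 54, 96, 204, 199, 183, 81, 108, 110, 109], [105, 111, 115, 114, 89, 80, 111, 81, 84, 109, 107, 110], [107, 105, 109, 111, 95, 84, 91, 84, 88, 110, 111, 113], [103, 108, 109, 110, 94, 86, 93, 84, 94, 108, 111, 108], [106, 106, 109, 109, 110, 82, 89, 88, 91, 114, 110, 107], [104, 103, 109, 109, 111, 85, 88, 88, 90, 111, 107, 109], [107, 104, 107, 111, 107, 83, 93, 85, 95, 107, 108, 108], [109, 102, 108, 111, 106, 62, 79, 70, 118, 110, 108, 110], [106, 103, 109, 112, 105, 45, 48, 58, 116, 108, 108, 108], [103, 107, 111, 105, 46, 52, 51, 69, 113, 110, 103, 106], [106, 107, 111, 104, 43, 54, 66, 118, 112, 108, 110, 107], [104, 110, 112, 108, 44, 55, 62, 117, 112, 103, 108, 109], [106, 111, 112, 110, 44, 45, 74, 114, 119, 109, 107, 110], [108, 108, 109, 106, 48, 67, 115, 112, 120, 121, 101, 95]]
```

Call:
move_arm(deltas=[{"linear":[0.8,-0.9,0],"turn":[0,0,0.968],"claw":0},{"linear":[0.8,-0.9,0],"turn":[0,0,0.968],"claw":0},{"linear":[0.8,-0.9,0],"turn":[0,0,0.968],"claw":0},{"linear":[0.8,-0.9,0],"turn":[0,0,0.968],"claw":0},{"linear":[0.8,-0.9,0],"turn":[0,0,0.968],"claw":0},{"linear":[0.67,-0.965,0],"turn":[0,0,0],"claw":0},{"linear":[0.67,-0.965,0],"turn":[0,0,0],"claw":0},{"linear":[0.67,-0.965,0],"turn":[0,0,0],"claw":0},{"linear":[0.67,-0.965,0],"turn":[0,0,0],"claw":0},{"linear":[0.67,-0.965,0],"turn":[0,0,0],"claw":0},{"linear":[0.67,-0.965,0],"turn":[0,0,0],"claw":0},{"linear":[0.67,-0.965,0],"turn":[0,0,0],"claw":0},{"linear":[0.67,-0.965,0],"turn":[0,0,0],"claw":0},{"linear":[0,-0.965,0],"turn":[0,0,0],"claw":0},{"linear":[0,-0.965,0],"turn":[0,0,0],"claw":0},{"linear":[0,-0.965,0],"turn":[0,0,0],"claw":0},{"linear":[0,-0.965,0],"turn":[0,0,0],"claw":0},{"linear":[0,-0.965,0],"turn":[0,0,0],"claw":0},{"linear":[0,-0.965,0],"turn":[0,0,0],"claw":0},{"linear":[0,-0.965,0],"turn":[0,0,0],"claw":0}], grip_force=30)

```text
time: 1.82
position: [0.4658, -0.022, 0.2444]
tool_rot: [3.141, -0.0, -0.0]
ft_force: [0.4, -0.1, 0.3]
grip_width: 1.001
```

Call:
move_arm(deltas=[{"linear":[0,-0.8,0],"turn":[0,0,0],"claw":0},{"linear":[0,-0.8,0],"turn":[0,0,0],"claw":0},{"linear":[0,-0.8,0.5],"turn":[0,0,0],"claw":0},{"linear":[0,-0.8,0.5],"turn":[0,0,0],"claw":0},{"linear":[0,-0.8,0.5],"turn":[0,0,0],"claw":0},{"linear":[0,-0.8,0.5],"turn":[0,0,0],"claw":0},{"linear":[0,0,0],"turn":[0,0,0],"claw":0},{"linear":[0,0,0],"turn":[0,0,0],"claw":0}])

```text
time: 2.48
position: [0.4652, 0.1218, 0.1836]
tool_rot: [3.142, 0.005, -0.004]
ft_force: [0.0, -1.0, -0.6]
grip_width: 0.993
```

```bash
cat > snap.py <<'E'
import sys,pickle;from h import *;from bench import ctrl,cams
s=ctrl.get_state();w=cams.get_image(sys.argv[2] if len(sys.argv)>2 else "wrist");n=sys.argv[1]
print(s["time"],s["position"].round(4),s["tool_rot"].round(4))
pickle.dump((s,w),open(n+".pkl","wb"));cv2.imwrite(f"pics/{n}.png",cv2.resize(w["image"][:,:,::-1],(800,600),interpolation=cv2.INTER_CUBIC))
hsv=cv2.cvtColor(w["image"],cv2.COLOR_RGB2HSV);m=(hsv[...,0]>12)&(hsv[...,0]<30)&(hsv[...,1]>100)&(hsv[...,2]>60)
print("brass",blobs(m,40))
E
python3 snap.py w1
```

```text
2.4833 [0.4652 0.1218 0.1836] [ 3.1416  0.0053 -0.0035]
brass [([174, 0, 27, 9, 176], [187.3, 3.3]), ([197, 141, 32, 33, 765], [212.5, 156.9]), ([99, 234, 21, 46, 489], [106.8, 256.5]), ([396, 234, 22, 46, 527], [408.1, 256.2]), ([235, 276, 246, 35, 2629], [363.9, 297.5]), ([0, 352, 19, 32, 219], [6.5, 370.2]), ([365, 357, 14, 27, 181], [373.4, 369.1])]
```

View pics/w1.png

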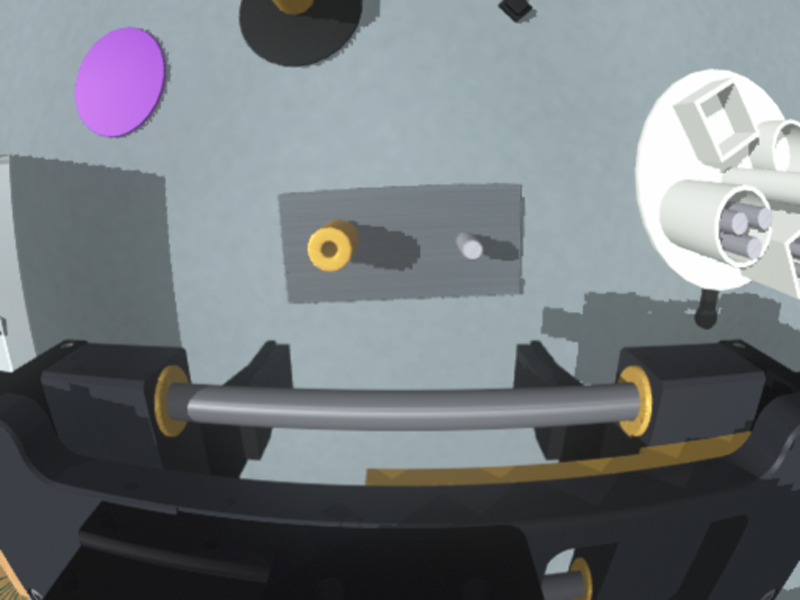

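The wrist view shows the sleeve's top ring at (329,248) with a small bore (about 0.39 of its outer width, so probably the 10 mm one). The pin's top is at (473,248) and the plate is slightly turned.

```bash
cat > meas.py <<'E'
import sys,pickle;from h import *
s,w=pickle.load(open(sys.argv[1]+".pkl","rb"));T=tool(s);im=w["image"];hsv=cv2.cvtColor(im,cv2.COLOR_RGB2HSV)
sat,val=hsv[...,1],hsv[...,2]
x0,y0,x1,y1=map(int,sys.argv[2].split(","))
ring=(hsv[...,0]>12)&(hsv[...,0]<30)&(sat>100)&(val>175);r=np.zeros_like(ring);r[y0:y1,x0:x1]=ring[y0:y1,x0:x1]
c=max(cv2.findContours(r.astype(np.uint8),cv2.RETR_EXTERNAL,cv2.CHAIN_APPROX_NONE)[0],key=cv2.contourArea)
e=cv2.fitEllipse(c);print("ring",np.round(e[0],1),np.round(e[1],1),onz(ray(w,e[0],T),.049).round(4))
h=np.zeros(r.shape,np.uint8);cv2.drawContours(h,[c],-1,1,-1);h=(h>0)&(~r)
for b in blobs(h,6):print("hole",b)
if len(sys.argv)>3:
    x0,y0,x1,y1=map(int,sys.argv[3].split(","));p=np.zeros_like(r);p[y0:y1,x0:x1]=(val[y0:y1,x0:x1]>185)&(sat[y0:y1,x0:x1]<45)
    for b in blobs(p,20):print("pin",b,onz(ray(w,b[1],T),.039).round(4))
E
python3 meas.py w1 190,135,235,180 290,145,318,172; python3 -c "
import pickle,cv2
s,w=pickle.load(open('w1.pkl','rb'));print(cv2.cvtColor(w['image'],cv2.COLOR_RGB2HSV)[156:160,290:314].tolist()[0])"
```

```text
ring [210.3 159. ] [26.4 27.5] [0.4904 0.1677 0.049 ]
hole ([205, 154, 11, 11, 93], [210.0, 159.0])
pin ([296, 154, 12, 12, 107], [301.7, 159.4]) [0.4887 0.08   0.039 ]
[[101, 27, 130], [103, 23, 132], [108, 18, 145], [111, 16, 164], [113, 14, 168], [110, 14, 170], [112, 16, 179], [115, 15, 191], [111, 16, 205], [111, 16, 213], [113, 14, 216], [113, 15, 218], [113, 15, 219], [113, 15, 218], [113, 15, 216], [111, 16, 210], [113, 16, 194], [111, 17, 151], [105, 19, 107], [102, 28, 92], [103, 26, 89], [103, 26, 89], [103, 26, 89], [105, 28, 90]]
```

Call:
move_arm(deltas=[{"linear":[0.28,-0.5,0.8],"turn":[0,0,0],"claw":0.3},{"linear":[0.28,-0.5,0.8],"turn":[0,0,0],"claw":0.3},{"linear":[0.28,-0.5,0.8],"turn":[0,0,0],"claw":0.3},{"linear":[0,0,0.4],"turn":[0,0,0],"claw":0.3},{"linear":[0,0,0],"turn":[0,0,0],"claw":0.3},{"linear":[0,0,0],"turn":[0,0,0],"claw":0.3}])

```text
time: 3.03
position: [0.4914, 0.164, 0.1006]
tool_rot: [3.141, -0.003, -0.002]
ft_force: [0.1, -0.4, 0.8]
grip_width: 0.715
```

```bash
python3 snap.py w2
```

```text
3.0333 [0.4914 0.164  0.1006] [ 3.1405e+00 -2.7000e-03 -1.9000e-03]
brass [([204, 0, 21, 4, 58], [214.1, 1.1]), ([235, 184, 39, 51, 1600], [253.9, 209.7]), ([134, 236, 18, 47, 441], [141.1, 259.1]), ([363, 236, 19, 47, 488], [373.6, 258.9]), ([189, 280, 275, 31, 3028], [335.5, 299.2]), ([0, 362, 20, 22, 273], [6.7, 375.0]), ([346, 369, 5, 15, 45], [348.0, 376.6]), ([503, 370, 9, 14, 61], [507.6, 376.3])]
```

View pics/w2.png

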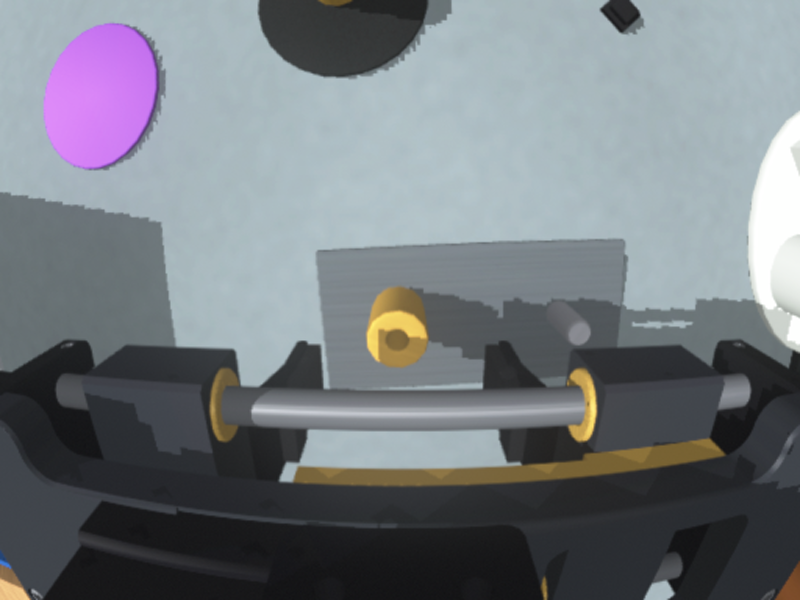

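The view shows the sleeve ring at (397,340) between the fingers, with its narrow bore visible. The pin's top, partly in shadow, is at about (578,330).

```bash
python3 meas.py w2 230,190,280,240
python3 - <<'E'
import pickle;from h import *
s1,w1=pickle.load(open("w1.pkl","rb"));s2,w2=pickle.load(open("w2.pkl","rb"));A,B=tool(s1),tool(s2)
hsv=cv2.cvtColor(w2["image"],cv2.COLOR_RGB2HSV);print(hsv[196:224:2,350:382:2,2])
for n,p,q in(("sleeve",(210.2,159),(254.1,217.3)),("pin",(301.7,159.4),(369.8,211.6))):
    print(n,[x.round(4) if hasattr(x,'round') else x for x in cross(ray(w1,p,A),ray(w2,q,B))],onz(ray(w2,q,B),.049 if n=="sleeve" else .039).round(4))
E
```

```text
ring [251.6 212.8] [33.7 42.1] [0.4936 0.1691 0.049 ]
[[ 93 102 105 106 108 110 110 103  91  90  90  91  90  91  89  90]
 [ 97 100 103 105 107 108 109 110 106  92  90  90  90  90  90  90]
 [ 96  99 102 103 105 106 108 109 110 106  93  90  90  90  92  91]
 [ 94  97  98 101 103 106 107 107 108 111 109  93  90  90  90  90]
 [ 93  95  96  99 101 104 106 107 108 109 113 111  98  91  91  91]
 [ 92  94  95  96  99 103 104 106 113 120 129 132 122  97  91  90]
 [ 89  89  93  96  97  99 102 111 125 141 146 146 142 122  90  88]
 [ 89  89  89  93  95  96 103 118 142 146 146 144 143 141  94  90]
 [ 90  90  90  90  93  96 103 130 145 146 145 142 144 145  96  89]
 [ 89  89  89  88  89  94 101 140 146 146 142 143 144 144  95  90]
 [ 88  88  88  88  88  90  98 129 146 143 143 144 145 130  89  89]
 [ 88  88  88  88  88  88  89 110 142 142 143 144 138  92  89  89]
 [ 88  88  88  88  88  87  87  89 103 125 133 111  90  89  89  89]
 [ 88  86  87  87  86  86  86  88  85  83  82  82  81  80  79  77]]
sleeve [array([0.4908, 0.1674, 0.0505]), np.float64(0.0003)] [0.4903 0.1673 0.049 ]
pin [array([0.4888, 0.0794, 0.0369]), np.float64(0.0011)] [0.4901 0.08   0.039 ]
```

Call:
move_arm(deltas=[{"linear":[-0.03,-0.11,0.2],"turn":[0,0,0],"claw":0.3},{"linear":[0,0,0.6],"turn":[0,0,0],"claw":0.3},{"linear":[0,0,0.6],"turn":[0,0,0],"claw":0.3},{"linear":[0,0,0.5],"turn":[0,0,0],"claw":0.3},{"linear":[0,0,0.25],"turn":[0,0,0],"claw":0.35},{"linear":[0,0,0],"turn":[0,0,0],"claw":0.5},{"linear":[0,0,0],"turn":[0,0,0],"claw":0.6},{"linear":[0,0,0],"turn":[0,0,0],"claw":0.7},{"linear":[0,0,0],"turn":[0,0,0],"claw":1},{"linear":[0,0,0],"turn":[0,0,0],"claw":1},{"linear":[0,0,0],"turn":[0,0,0],"claw":1},{"linear":[0,0,0],"turn":[0,0,0],"claw":1}], grip_force=30)

```text
time: 4.08
position: [0.4912, 0.1687, 0.0369]
tool_rot: [3.141, -0.0, 0.002]
ft_force: [-1.1, -1.7, 5.6]
grip_width: 0.315
```

Call:
move_arm(deltas=[{"linear":[0,0,-0.8],"turn":[0,0,0],"claw":1},{"linear":[0,0,-0.8],"turn":[0,0,0],"claw":1},{"linear":[0,0,0],"turn":[0,0,0],"claw":1},{"linear":[0,0,0],"turn":[0,0,0],"claw":1}])

```text
time: 4.42
position: [0.4914, 0.1693, 0.085]
tool_rot: [-3.141, 0.0, -0.004]
ft_force: [0.5, -0.2, -1.1]
grip_width: 0.316
```

```bash
python3 snap.py w3
python3 - <<'E'
import pickle,cv2
s,w=pickle.load(open("w3.pkl","rb"))
cv2.imwrite("pics/w3c.png",cv2.resize(w["image"][150:290,200:400,::-1],(800,560),interpolation=cv2.INTER_NEAREST))
E
```

```text
4.4167 [0.4914 0.1693 0.085 ] [-3.1413e+00  3.0000e-04 -4.2000e-03]
brass [([232, 210, 52, 40, 1654], [257.4, 231.9]), ([312, 237, 13, 50, 370], [319.0, 261.4]), ([191, 238, 12, 48, 319], [195.8, 262.1]), ([238, 276, 40, 9, 253], [257.5, 279.1]), ([128, 287, 290, 24, 3373], [282.0, 301.1]), ([498, 367, 14, 17, 110], [505.9, 376.0]), ([0, 371, 19, 13, 170], [7.2, 378.5])]
```

View pics/w3c.png

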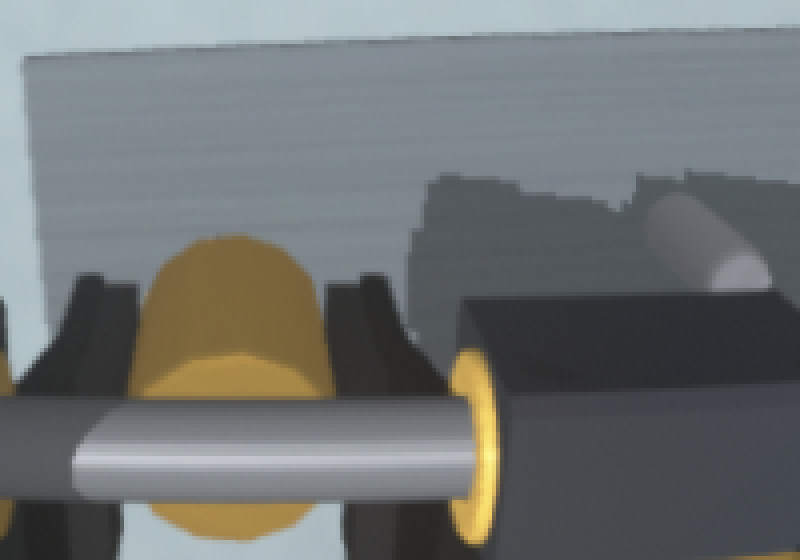

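The crop shows the sleeve upright in the jaws, its top ring centred at (232,447), which is about 1 mm off the TCP line. The pin is at (740,270), right of it.

Call:
move_arm(deltas=[{"linear":[-0.06,0.75,0],"turn":[0,0,0],"claw":1},{"linear":[0,0.75,0],"turn":[0,0,0],"claw":1},{"linear":[0,0.75,0],"turn":[0,0,0],"claw":1},{"linear":[0,0.75,0],"turn":[0,0,0],"claw":1},{"linear":[0,0,0],"turn":[0,0,0],"claw":1},{"linear":[0,0,0],"turn":[0,0,0],"claw":1},{"linear":[0,0,0],"turn":[0,0,0],"claw":1}])

```text
time: 5.05
position: [0.488, 0.0795, 0.0831]
tool_rot: [-3.141, -0.0, 0.002]
ft_force: [-0.3, 1.2, -0.2]
grip_width: 0.317
```

```bash
python3 snap.py w4; python3 snap.py t4 top | tail -1;python3 snap.py s4 side | tail -1
python3 - <<'E'
import pickle,cv2,numpy as np
f=lambda n,a,b,c,d,s:cv2.resize(pickle.load(open(n+".pkl","rb"))[1]["image"][a:b,c:d,::-1],(400,300),interpolation=cv2.INTER_NEAREST)
cv2.imwrite("pics/m4.png",np.hstack([f("w4",150,285,180,360,1),f("s4",150,216,200,288,1)]))
E
```

```text
5.05 [0.488  0.0795 0.0831] [-3.1409e+00 -3.0000e-04  2.5000e-03]
brass [([95, 0, 25, 6, 109], [107.5, 2.0]), ([232, 209, 52, 41, 1668], [257.4, 231.8]), ([312, 237, 13, 49, 369], [319.0, 261.4]), ([191, 238, 13, 48, 334], [195.8, 261.9]), ([238, 276, 40, 9, 253], [257.5, 279.1]), ([128, 287, 290, 24, 3382], [281.7, 301.1]), ([497, 364, 15, 20, 123], [505.8, 376.5])]
brass [([198, 135, 8, 9, 41], [201.3, 138.9]), ([382, 216, 38, 30, 407], [396.7, 229.5]), ([394, 225, 12, 12, 63], [398.7, 230.3]), ([411, 224, 17, 24, 154], [418.7, 236.4])]
brass [([15, 0, 21, 24, 181], [27.5, 7.8]), ([37, 0, 31, 8, 157], [52.0, 2.2]), ([72, 0, 68, 43, 1810], [107.1, 15.2]), ([353, 0, 159, 231, 8759], [409.0, 63.7]), ([0, 2, 48, 79, 618], [17.3, 36.8]), ([0, 34, 55, 82, 1880], [24.7, 85.5]), ([90, 74, 91, 54, 2249], [131.6, 101.6]), ([0, 86, 6, 15, 48], [1.6, 93.7]), ([0, 101, 16, 16, 149], [6.8, 110.6]), ([0, 130, 31, 44, 587], [8.8, 150.9]), ([281, 165, 7, 12, 73], [283.8, 170.3]), ([0, 170, 18, 32, 235], [5.8, 182.7]), ([166, 243, 16, 22, 99], [173.8, 250.3]), ([189, 260, 13, 11, 43], [194.9, 264.3]), ([155, 266, 34, 27, 188], [171.2, 280.1]), ([181, 268, 13, 11, 50], [188.1, 272.4]), ([137, 330, 78, 54, 2631], [183.0, 359.1])]
```

View pics/m4.png

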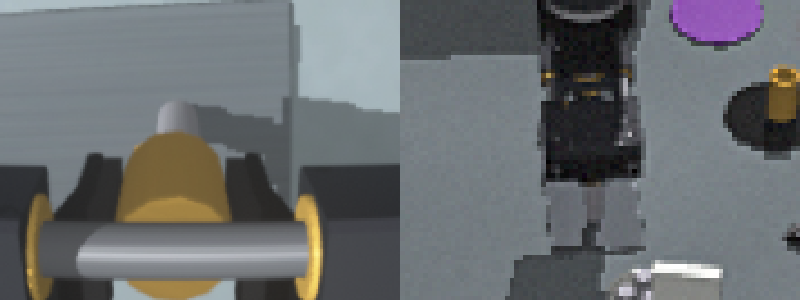

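The wrist half shows the pin's foot at (178,103), slightly right of the sleeve's centre at 174. That puts the pin about 1.8 mm further to −y, which agrees with the top camera.

Call:
move_arm(deltas=[{"linear":[0.043,0.057,0],"turn":[0,0,0],"claw":1},{"linear":[0,0,0.15],"turn":[0,0,0],"claw":1},{"linear":[0,0,0.15],"turn":[0,0,0],"claw":1},{"linear":[0,0,0.07],"turn":[0,0,0],"claw":1},{"linear":[0,0,0.07],"turn":[0,0,0],"claw":1},{"linear":[0,0,0],"turn":[0,0,0],"claw":1},{"linear":[0,0,0],"turn":[0,0,0],"claw":1}])

```text
time: 5.78
position: [0.4898, 0.0773, 0.0716]
tool_rot: [3.141, -0.0, -0.001]
ft_force: [-3.8, -1.0, 8.6]
grip_width: 0.313
```

Call:
move_arm(deltas=[{"linear":[0,0,0],"turn":[0,0,0],"claw":1},{"linear":[0,0,0],"turn":[0,0,0],"claw":1},{"linear":[0,0,-0.4],"turn":[0,0,0],"claw":1},{"linear":[0,0,-0.2],"turn":[0,0,0],"claw":1},{"linear":[0,-0.75,0],"turn":[0,0,0],"claw":1},{"linear":[0,-0.75,0],"turn":[0,0,0],"claw":1},{"linear":[0,-0.75,0],"turn":[0,0,0],"claw":1},{"linear":[0,-0.75,0],"turn":[0,0,0],"claw":1},{"linear":[0,0,0.3],"turn":[0,0,0],"claw":1},{"linear":[0,0,0.4],"turn":[0,0,0],"claw":1},{"linear":[0,0,0.4],"turn":[0,0,0],"claw":1},{"linear":[0,0,0],"turn":[0,0,0],"claw":1},{"linear":[0,0,0],"turn":[0,0,0],"claw":1}])

```text
time: 6.87
position: [0.4892, 0.1657, 0.0545]
tool_rot: [3.141, -0.003, -0.004]
ft_force: [-0.0, 0.1, -1.1]
grip_width: 0.321
```

Call:
move_arm(deltas=[{"linear":[0,0,0.3],"turn":[0,0,0],"claw":1},{"linear":[0,0,0.2],"turn":[0,0,0],"claw":1},{"linear":[0,0,0.06],"turn":[0,0,0],"claw":1},{"linear":[0,0,0],"turn":[0,0,0],"claw":1},{"linear":[0,0,0],"turn":[0,0,0],"claw":1}])

```text
time: 7.28
position: [0.49, 0.1672, 0.039]
tool_rot: [3.142, -0.0, -0.0]
ft_force: [1.0, -0.2, -1.6]
grip_width: 0.313
```

Call:
move_arm(deltas=[{"linear":[0,0,0.05],"turn":[0,0,0],"claw":1},{"linear":[0,0,0],"turn":[0,0,0],"claw":1},{"linear":[0,0,0],"turn":[0,0,0],"claw":0.6},{"linear":[0,0,0],"turn":[0,0,0],"claw":0.5},{"linear":[0,0,0],"turn":[0,0,0],"claw":0.4},{"linear":[0,0,0],"turn":[0,0,0],"claw":0.3},{"linear":[0,0,0],"turn":[0,0,0],"claw":0.3},{"linear":[0,0,-0.6],"turn":[0,0,0],"claw":0.3},{"linear":[0,0,-1],"turn":[0,0,0],"claw":0.3},{"linear":[0,0,-1],"turn":[0,0,0],"claw":0.3},{"linear":[0,0,-1],"turn":[0,0,0],"claw":0.3},{"linear":[0,0,-1],"turn":[0,0,0],"claw":0.3},{"linear":[0,0,-1],"turn":[0,0,0],"claw":0.3},{"linear":[0,0,-1],"turn":[0,0,0],"claw":0.3}])

```text
time: 8.45
position: [0.4897, 0.1673, 0.2372]
tool_rot: [3.141, 0.0, 0.001]
ft_force: [1.2, -0.2, -0.0]
grip_width: 0.704
```

Call:
move_arm(deltas=[{"linear":[0,0.9,0],"turn":[0,0,0],"claw":0.3},{"linear":[0,0.9,0],"turn":[0,0,0],"claw":0.3},{"linear":[0,0.9,0],"turn":[0,0,0],"claw":0.3},{"linear":[0,0.9,0],"turn":[0,0,0],"claw":0.3},{"linear":[0,0.9,0],"turn":[0,0,0],"claw":0.3},{"linear":[0,0.9,0],"turn":[0,0,0],"claw":0.3},{"linear":[0,0.9,0],"turn":[0,0,0],"claw":0.3},{"linear":[0,0.9,0],"turn":[0,0,0],"claw":0.3},{"linear":[0,0.9,0],"turn":[0,0,0],"claw":0.3},{"linear":[0,0.9,0],"turn":[0,0,0],"claw":0.3},{"linear":[0,0,0],"turn":[0,0,0],"claw":0.3},{"linear":[0,0,0],"turn":[0,0,0],"claw":0.3}])

```text
time: 9.45
position: [0.4897, -0.1043, 0.2353]
tool_rot: [-3.141, 0.006, 0.001]
ft_force: [-0.2, 0.8, -0.1]
grip_width: 0.699
```

```bash
python3 snap.py w5; python3 snap.py t5 top|tail -1; python3 snap.py s5 side |grep -o "(\[2[0-9][0-9], 1[67][^)]*)"
```

```text
9.45 [ 0.4897 -0.1043  0.2353] [-3.1413e+00  5.7000e-03  6.0000e-04]
brass [([26, 42, 32, 21, 536], [41.4, 52.4]), ([49, 163, 30, 24, 507], [62.9, 174.0]), ([501, 231, 11, 7, 53], [507.2, 233.7]), ([136, 236, 18, 47, 431], [143.3, 259.4]), ([362, 236, 18, 47, 483], [371.7, 259.0]), ([186, 281, 277, 30, 3142], [332.4, 299.4])]
brass [([198, 135, 8, 9, 40], [201.1, 138.8]), ([382, 221, 31, 52, 475], [393.4, 242.8]), ([313, 239, 17, 15, 66], [322.5, 245.6])]
([281, 165, 7, 12, 73], [283.8, 170.3])
```

View pics/w5.png

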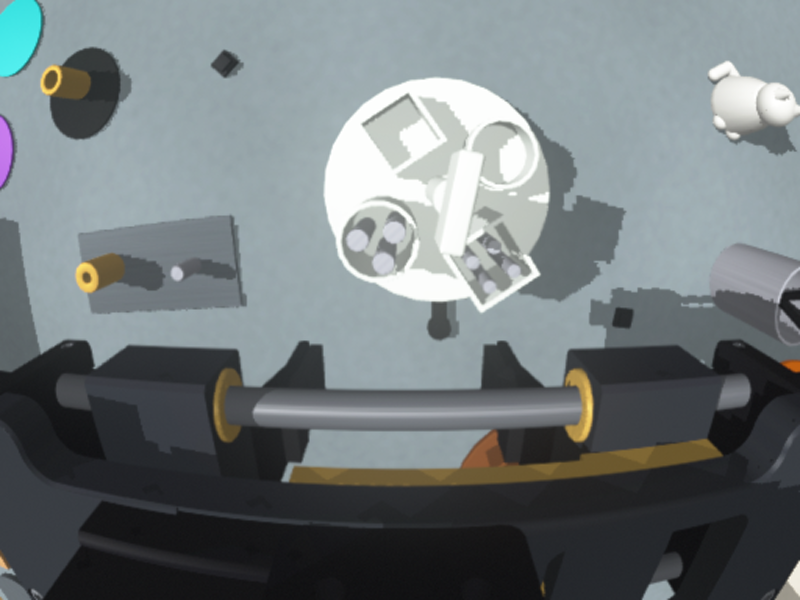

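The wrist view shows the narrow-bore sleeve upright on the plate at (92,275), and the spare, with a clearly wider bore, still on its coaster at (60,82). The fin's top face runs from (471,153) to (452,252). The pointer's end is at (439,330), and the square cup with four barrels is at (492,267).

Run:
```python
import pickle;from h import *
s,w=pickle.load(open("w5.pkl","rb"));T=tool(s);g=lambda u,v,z:onz(ray(w,(u/1.5625-.3,v/1.5625-.3),T),z)
im=w["image"];gr=cv2.cvtColor(im,cv2.COLOR_RGB2GRAY)
a,b=g(471,153,.162),g(452.5,252,.162);print("fin",a.round(4),b.round(4),np.linalg.norm(a-b),((a+b)/2).round(4),np.degrees(np.arctan2(*(a-b)[1::-1])))
m=np.zeros(gr.shape,bool);sub=gr>232;m[88:170,272:318]=sub[88:170,272:318]
for B in blobs(m,100):print(B)
m=(cv2.cvtColor(im,cv2.COLOR_RGB2HSV)[...,1]<30)&(gr>170);bb=max(blobs(m),key=lambda q:q[0][4] if 150<q[1][0]<400 and q[1][1]<220 else 0);print(bb)
q=g(439,322,.01);print("pointer",q.round(4))
for n,u,v in(("round",377,238),("square",492,267)):print(n,g(u,v,.09).round(4))
print("sleeve on plate",g(88,277,.049).round(4),"spare",g(51,81,.049).round(4))
# fin from t5/t0 two-view height
s1=pickle.load(open("d0.pkl","rb"))["top"]
print("fin mid 2-view",cross(ray(s1,(295.6-.4,166.1-.4)),ray(w,(461.7/1.5625-.3,202.5/1.5625-.3),T)))
```

```text
fin [ 0.5704 -0.1344  0.162 ] [ 0.5241 -0.1265  0.162 ] 0.046934342233642914 [ 0.5472 -0.1305  0.162 ] -9.729217120673134
([272, 88, 37, 82, 1394], [291.8, 127.8])
([200, 49, 152, 152, 15629], [277.3, 118.9])
pointer [ 0.4384 -0.1328  0.01  ]
round [ 0.5203 -0.0871  0.09  ]
square [ 0.502  -0.1597  0.09  ]
sleeve on plate [0.4891 0.1667 0.049 ] spare [0.664  0.1989 0.049 ]
fin mid 2-view (array([ 0.54714097, -0.13198195,  0.15778934]), np.float64(0.002108234109042774))
```

Call:
move_arm(deltas=[{"linear":[0.64,0.3,0],"turn":[0,0,0],"claw":0.3},{"linear":[0.64,0.3,0],"turn":[0,0,0],"claw":0.3},{"linear":[0.63,0.3,0],"turn":[0,0,0],"claw":0.3},{"linear":[0,0,0],"turn":[0,0,0.88],"claw":0.3},{"linear":[0,0,0],"turn":[0,0,0.88],"claw":0.3},{"linear":[0,0,0],"turn":[0,0,0.88],"claw":0.3},{"linear":[0,0,0],"turn":[0,0,0],"claw":0.3},{"linear":[0,0,0],"turn":[0,0,0],"claw":0.3}])

```text
time: 10.27
position: [0.5475, -0.1284, 0.2356]
tool_rot: [-3.129, 0.283, -0.0]
ft_force: [0.3, -0.2, 1.1]
grip_width: 0.698
```

```bash
python3 snap.py w6|head -1
```

```text
10.2667 [ 0.5475 -0.1284  0.2356] [-3.1287e+00  2.8310e-01 -2.0000e-04]
```

View pics/w6.png

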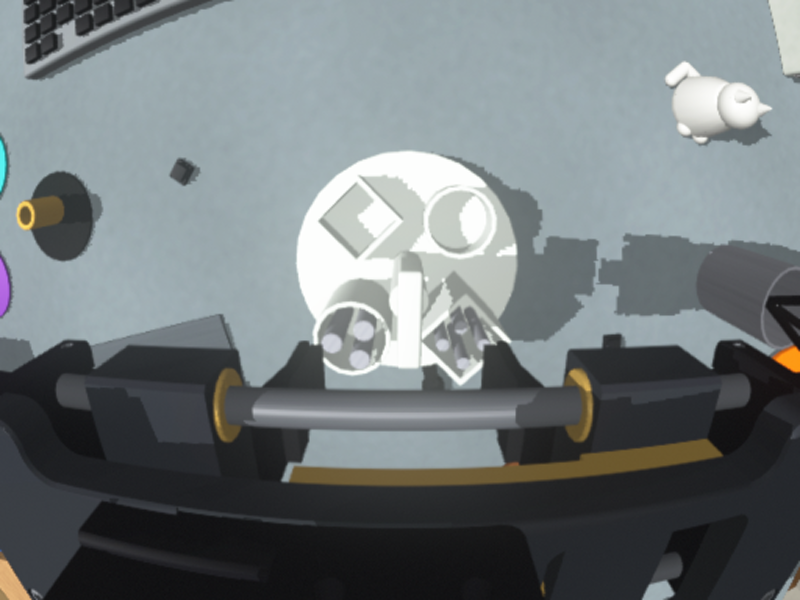

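The fin's top lies upright in the picture at u≈409, from v 255 to 365, so the yaw is right; it sits about 2.3 mm to tool +y.

Call:
move_arm(deltas=[{"linear":[0,0.075,0.4],"turn":[0,0,0],"claw":0.3},{"linear":[0,0,0.8],"turn":[0,0,0],"claw":0.3},{"linear":[0,0,0.8],"turn":[0,0,0],"claw":0.35},{"linear":[0,0,0.6],"turn":[0,0,0],"claw":0.5},{"linear":[0,0,0.3],"turn":[0,0,0],"claw":0.6},{"linear":[0,0,0],"turn":[0,0,0],"claw":0.7},{"linear":[0,0,0],"turn":[0,0,0],"claw":0.8},{"linear":[0,0,0],"turn":[0,0,0],"claw":1},{"linear":[0,0,0],"turn":[0,0,0],"claw":1},{"linear":[0,0,0],"turn":[0,0,0],"claw":1},{"linear":[0,0,0],"turn":[0,0,0],"claw":1}], grip_force=25)

```text
time: 11.23
position: [0.5475, -0.1318, 0.1495]
tool_rot: [-3.128, 0.289, -0.003]
ft_force: [-1.0, -2.1, 3.8]
grip_width: 0.137
```

Call:
move_arm(deltas=[{"linear":[0,0,0],"turn":[0,0,0.54],"claw":1},{"linear":[0,0,0],"turn":[0,0,0.54],"claw":1},{"linear":[0,0,0],"turn":[0,0,0.54],"claw":1},{"linear":[0,0,0],"turn":[0,0,0.54],"claw":1},{"linear":[0,0,0],"turn":[0,0,0.54],"claw":1},{"linear":[0,0,0],"turn":[0,0,0.54],"claw":1},{"linear":[0,0,0],"turn":[0,0,0.54],"claw":1},{"linear":[0,0,0],"turn":[0,0,0.54],"claw":1},{"linear":[0,0,0],"turn":[0,0,0.54],"claw":1},{"linear":[0,0,0],"turn":[0,0,0.54],"claw":1},{"linear":[0,0,0],"turn":[0,0,0.54],"claw":1},{"linear":[0,0,0],"turn":[0,0,0.54],"claw":1},{"linear":[0,0,0],"turn":[0,0,0.54],"claw":1},{"linear":[0,0,0],"turn":[0,0,0.54],"claw":1},{"linear":[0,0,0],"turn":[0,0,0.54],"claw":1},{"linear":[0,0,0],"turn":[0,0,0],"claw":1},{"linear":[0,0,0],"turn":[0,0,0],"claw":1},{"linear":[0,0,0],"turn":[0,0,0],"claw":1}])

```text
time: 12.73
position: [0.5477, -0.1314, 0.1495]
tool_rot: [-2.923, 1.148, -0.003]
ft_force: [0.5, 2.0, 5.3]
grip_width: 0.136
```

```bash
python3 snap.py w7|head -1;python3 snap.py t7 top|head -1; python3 snap.py s7 side|head -1
python3 - <<'E'
import pickle,cv2,numpy as np
f=lambda n,a,b,c,d:cv2.resize(pickle.load(open(n+".pkl","rb"))[1]["image"][a:b,c:d,::-1],(400,300),interpolation=cv2.INTER_CUBIC)
cv2.imwrite("pics/m7.png",np.vstack([np.hstack([f("t7",130,220,190,310),f("s7",150,270,200,360)]),np.hstack([f("w7",0,384,0,512),f("w7",150,270,160,320)])]))
E
```

```text
12.7333 [ 0.5477 -0.1314  0.1495] [-2.9233e+00  1.1481e+00 -2.7000e-03]
12.7833 [ 0.5477 -0.1314  0.1495] [-2.9232e+00  1.1484e+00 -2.6000e-03]
12.8333 [ 0.5477 -0.1314  0.1495] [-2.9232e+00  1.1485e+00 -2.5000e-03]
```

View pics/m7.png

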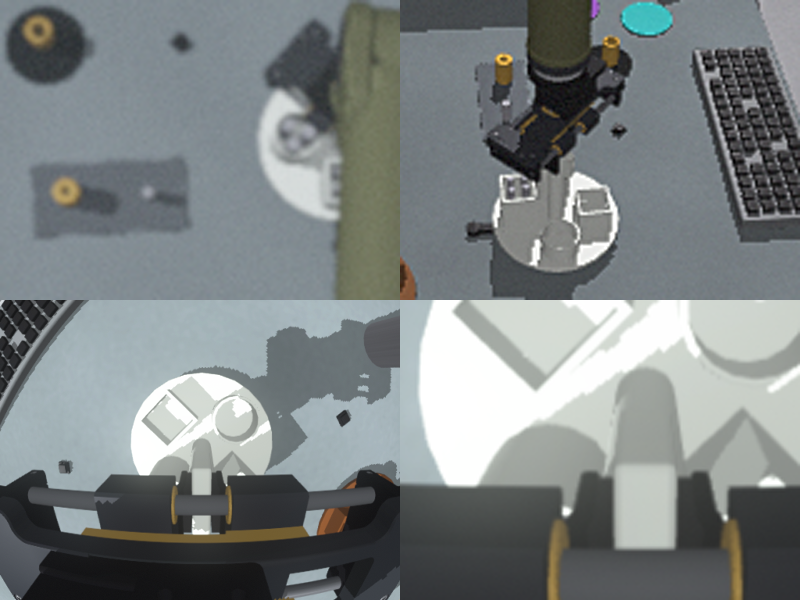

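Side inset: the four-barrel square cup's mouth is at (517,187), in line between the column and the pointer knob at (474,229). Both sleeves stand upright in place, and the fin is between the pads.

Run:
```python
import pickle;from h import *
s,w=pickle.load(open("s7.pkl","rb"));g=lambda u,v,z:onz(ray(w,(200+(u-400)*.4-.3,150+v*.4-.3),None),z)
a=np.array([.547,-.131])
c,p=g(517,187,.09)[:2],g(474,229,.01)[:2];k=g(504,62,.049);m=g(611,45,.049)
ang=lambda v:np.degrees(np.arctan2(*(v-a)[::-1]))
print("cup",c,np.linalg.norm(c-a),ang(c),"pointer",p,ang(p),"sleeve",k,"spare",m)
```

```text
cup [ 0.49718371 -0.13414267] 0.0499153201583824 -176.39027342782282 pointer [ 0.43605397 -0.13863861] -176.0614149535092 sleeve [0.49297092 0.15812792 0.049     ] spare [0.66765328 0.18633487 0.049     ]
```

```bash
python3 -c "
from bench import ctrl
s=ctrl.get_state();print(s['time'],s['qd'].round(4),s['grip_width'],s['ft_force']);print(ctrl.close_job())"
```

```text
12.8833 [ 0.0008  0.0007 -0.0016 -0.0008 -0.003   0.0003 -0.0015] 0.13861996479832925 [0.70422281 3.10655927 6.13158437]
the job is handed in; nothing more can be done
None
```

I tried the sleeve on the pin and it stopped on top, so I stood it back upright on the plate's free half and released it. I then turned the caddy until its tall square cup was at the pointer, and handed the job in at 12.9 s still gripping the fin.

**Sleeve:** It stopped with its bottom edge at about 38.7 mm, against 39 mm for the pin's top, with about 9 N pushing up. In the image its bore measured about 11 mm, so it is the 10 mm one; the spare's bore looked clearly wider.

**Last checks:**
- **Placement:** Both sleeves were upright in place, the tried one near (0.489, 0.167) and the spare on its coaster.
- **Caddy angle:** The tool's final yaw was −42.9°. With the base turned about 1–3° by my measurements, that puts the caddy 0–1° past or short of −45°. The side view had the cup in line with the pointer to within 0.4°.
- **Grip:** The jaws stood at about 12 mm on the fin with the grip set to 25 N. The arm was essentially still.

**Disagreement:** The side camera put both sleeves 8–12 mm off the wrist camera's positions in y. I therefore relied on the wrist and top cameras for placement and treated the side-view alignment as only a rough check. If the same offset applied to the cup and pointer, it could mean up to about 6° of error by that view. That would still be inside the allowed 6.9°.

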